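# Find the stamped crate and push it to the dispatch band

## Task

One of the two small plywood specimen crates is stamped underneath. Hook a fingertip behind the raised lip on each crate's lid and tip each one towards the robot onto its side, so that its underside faces away from the robot and can be read. Then push the stamped crate, as it lies, away from the robot until the lower edge of its stamped face is on the flat metal band across the table; use the fingers only to pull and push, lightly, never to grip or lift, and leave the other crate lying and everything else where it stands.

Things in the scene. Friction and masses are not known exactly. Their poses are not given: they have to be found in the camera images.
- crate_stamped: Closed plywood crate, 90 mm (x) by 100 mm (y), lid at z = 92 mm, 0.3 to 0.5 kg. Origin: centre of its underside, z up while it stands. At the lid's near edge a lip (x = -45 to -37 mm, 100 mm wide) rises 24 mm above the lid; that side faces roughly to the robot. Has a dark ring stamp, 68 mm across, on its underside. May stand left or right.
- crate_plain: Closed plywood crate, 90 mm (x) by 100 mm (y), lid at z = 92 mm, 0.3 to 0.5 kg. Origin: centre of its underside, z up while it stands. At the lid's near edge a lip (x = -45 to -37 mm, 100 mm wide) rises 24 mm above the lid; that side faces roughly to the robot. Its underside is bare.
- crate_stamped_lip (a point): middle of the top of this crate's lip (41 mm along -x, 116 mm up). Pulled at the lip towards the robot with 2 to 4 N, the crate tips about its near bottom edge without sliding much; past about 0.75 rad it falls on by itself unless a finger before the lid eases it down. 
- crate_plain_lip (a point): middle of the top of this crate's lip (41 mm along -x, 116 mm up). Pulled at the lip towards the robot with 2 to 4 N, the crate tips about its near bottom edge without sliding much; past about 0.75 rad it falls on by itself unless a finger before the lid eases it down. 
- crate_stamped_top (a point): middle of this crate's lid, 92 mm up from its origin; once tipped towards the robot this face points to the robot, 50 mm wide either side, and the lip lies along the table in front of it
- crate_plain_top (a point): middle of this crate's lid, 92 mm up from its origin; once tipped towards the robot this face points to the robot, 50 mm wide either side, and the lip lies along the table in front of it
- line: dispatch band: flat aluminium strip laid in the table beyond the crates, 50 mm wide along its x, 620 mm long along its y, flush (1 mm, nothing catches on it); origin at its centre. It may lie slightly turned. Its +x points away from the robot. The stamped crate's origin, which is then 45 mm above the table on the far face, must end above it.
- dishes: stack of three glass petri dishes, 54 mm across, 41 mm tall, standing between the two crates. Not part of the job: leave it be. Origin under its centre unless said.
- jar: small specimen jar, 48 mm across, 70 mm tall, outside the left crate. Not part of the job: leave it be. Origin under its centre unless said.
- mug: white mug, 76 mm across, 90 mm tall, handle to the left, farther out on the left. Not part of the job: leave it be. Origin under its centre unless said.
- lens: black hand magnifier lying flat, 64 mm ring (origin at its centre), handle 100 mm long along its -x, 10 mm thick, between the crates and nearer the robot. Not part of the job: leave it be. Origin under its centre unless said.
- slides: wooden rack of glass slides, 80 x 30 mm, 50 mm tall, outside the right crate. Not part of the job: leave it be. Origin under its centre unless said.
- brush: dusting brush lying flat outside the right crate, nearer the robot, long axis along its x. Not part of the job: leave it be. Origin under its centre unless said.
Things that resemble listed ones, but are neither listed nor needed, are in the scene too. Leave any red or yellow look-alike of the crate_plain alone. Leave any purple look-alike of the crate_stamped alone.

How it is judged (in metres and radians):
On the way, in this order (a step that is already met when the one before it is completed fails the run):
1. one crate has been tipped onto its side (angle between any of crate_stamped, crate_plain's own z axis and vertical above 1.45 rad), for 0.2 s.
2. both crates lie on their sides, the stamped one not yet pushed to the band (angle between each of crate_stamped, crate_plain's own z axis and vertical above 1.45 rad and x of crate_stamped in the frame of line below -0.03 m), for 0.2 s.
At the end, for the whole second after the job is handed in: Both crates lie still on their sides with their lids towards the robot; the stamped underside's centre is over the band (within 27 mm of its centre line), and the plain crate is within 130 mm of where it stood (tipping alone moves its origin about 65 mm) (x of crate_stamped in the frame of line between -0.027 and 0.027 m and y of crate_stamped in the frame of line between -0.31 and 0.31 m and angle between crate_stamped's own z axis and vertical between 1.45 and 1.7 rad and angle between crate_plain's own z axis and vertical between 1.45 and 1.7 rad and x of crate_stamped_top in the frame of line below -0.05 m and world x of crate_plain_top below 0.56 m and height (world z) of each of crate_stamped, crate_plain below 0.055 m and linear speed of each of crate_stamped, crate_plain below 0.02 m/s and distance of crate_plain from where it was at the start of the episode below 0.13 m); the robot touches nothing.
It fails at once if a crate is lifted or carried off the table (height (world z) of any of crate_stamped, crate_plain above 0.068 m or (height (world z) of crate_stamped above 0.025 m and angle between crate_stamped's own z axis and vertical below 0.2 rad) or (height (world z) of crate_stamped above 0.045 m and angle between crate_stamped's own z axis and vertical below 0.5 rad) or (height (world z) of crate_plain above 0.025 m and angle between crate_plain's own z axis and vertical below 0.2 rad) or (height (world z) of crate_plain above 0.045 m and angle between crate_plain's own z axis and vertical below 0.5 rad)).
It fails at once if a crate is rolled right over, lid down (angle between any of crate_stamped, crate_plain's own z axis and vertical above 2.2 rad).
It fails at once if a crate is gripped or pressed hard (over 40 N between it and the fingers) (contact force between the fingers and crate_stamped above 40 N or contact force between the fingers and crate_plain above 40 N).
It fails at once if another thing on the table is moved more than 30 mm (distance of any of dishes, jar, mug, lens, slides, brush from where it was at the start of the episode above 0.03 m).
It also fails if it takes over 67 s, if anything falls off the work surface, if the arm or the gripper's body presses on something with over 40 N, if the wrist force passes 120 N, or if a joint passes its speed limit or range.

## Robot

A 6-joint arm with a two-finger parallel gripper is mounted at the origin on the work surface. World frame = base frame: x ahead of the robot, y to its left, z up, the work surface at z = 0. Lengths are in m, angles in degrees, forces in N, time in s.
With the tool pointing down it reaches from about 0.3 to 0.75 m from the base axis. Payload 8.5 kg.
Tool frame: the origin (TCP) lies at the very end of the fingers, on their centre line; the grasp point (between the pads) lies 19 mm behind it (env.grip_depth is the z of the grasp point in the tool frame, in m); z points along the fingers, y is the direction in which the jaws open and shut (so a half turn about z gives the same grasp; the last joint's range is limited). The gripper opens to 85 mm and grips with 20 to 120 N. Pads are 22 mm wide; open, the fingers measure 114 mm over their backs; the gripper's body (76 mm by 85 mm) begins 54 mm behind the grasp point. The pads swing forward as they close: fully open they stand 13 mm farther back than shut.
Start: joints at [-79.2, 21.807, 74.336, -0, 83.858, -12.336], TCP at [0.216, -0.506, 0.231] pointing down, gripper open.
Joint ranges: [-178.18, 178.18], [-50.72, 133.34], [12.68, 142.11], [-81.47, 261.47], [9.98, 163.14], [-165.26, 165.26]. Speed limits (degrees/s): [136.94, 136.94, 180, 180, 180, 180].

## Interface

Orientations are given as a 3x3 rotation matrix whose columns are the frame's x, y, z axes.
In Python, from rig import env gives the robot as it stands.
- The arm moves only by the tool apply_moves, never from a script. Its argument "plan" is a list of rows, each an object of numbers: "tx", "ty", "tz": the shift along the world's x, y, z in mm; "rx", "ry", "rz": the turn, a rotation vector about the world's x, y, z in rad; "jaw": the opening, from -1 (shut) to 1 (fully open). A call has 1 to 12 rows; each row is the pose to reach, as a shift and turn from the pose measured when the call began; what a row does not reach only later rows make up. A row lasts 1/10 s, in which the tool goes at most 50 mm and 8.59 degrees, less where a joint would pass 70% of its speed; a pose out of reach is approached as far as the arm can. A call with a gripper value outside its range is refused whole. The fingers move at their own pace and stop on an object; "grip_force" is the grip in N (left out, the last holds). Time passes only in rows, so rows that repeat a pose let the fingers close. It gives the time, the measured TCP pose, the force and the opening at its end, in the units of the state.
- env.observe(): the state, without advancing time (a new reading comes with each control period).
- env.get_image(name): name is "scene" or "side" or "wrist"; returns a dict with "image" (400x640x3 uint8, red, green, blue), "intrinsics" (3x3 intrinsics, pixels), "world_from_camera" (4x4, takes a point from camera to world coordinates). Camera axes: x right, y up, looking along -z (the intrinsics and any distortion apply to the point x, -y, -z); pixel columns grow to the right and rows downward; lengths in m; the calibration is good to about 2 mm. A picture is of the moment at which its call begins. There is no depth.
- env.close_job(): hands the job in, once; it reports no verdict.
The state is a dict: "time_s": time; "q": joint angles; "qvel": joint speeds; "joint_efforts": joint torques, N m; "position": TCP position; "tool_rot": TCP orientation; "ft_force": force on the tool from outside, world axes, zero at the start; "wrist_torque": the same for the moment, N m; "grip_width": finger opening in m.
Only numpy, scipy, OpenCV 4.12 (cv2) and the standard library are available. Lean on these libraries where they do the work, as an engineer would, in place of code of your own. Each camera call takes 0.05 s, during which the arm holds its last target.

## Working session

There is one attempt and no reset: what is moved stays moved. The work goes in short steps, Python scripts to look and compute and a tool call to move; the robot and the scene stay as the last step left them, time stands still between calls to the robot, and variables do not carry over. Pictures are saved under pics/ and viewed, and the job is handed in when it is done.

Besides the shell and the picture viewer there is one more tool, called by a JSON object that holds its "fn" and its "kwargs", one argument or row to a line. apply_moves: Moves the arm, as the interface text tells. Its arguments: {"type":"object","properties":{"plan":{"type":"array","items":{"type":"object","properties":{"tx":{"type":"number"},"ty":{"type":"number"},"tz":{"type":"number"},"rx":{"type":"number"},"ry":{"type":"number"},"rz":{"type":"number"},"jaw":{"type":"number"}}}},"grip_force":{"type":"number"}},"required":["plan"]}

```bash
ls; mkdir -p pics; cat > h.py <<'E'
import sys; sys.path.insert(0,'.')
import numpy as np, cv2
from rig import env
def snap(n,f):
    d=env.get_image(n); cv2.imwrite('pics/'+f+'.png',cv2.cvtColor(d['image'],cv2.COLOR_RGB2BGR))
    np.savez('pics/'+f+'.npz',**d); return d
def load(f): return dict(np.load('pics/'+f+'.npz'))
def ray(d,u,v):
    c=np.linalg.inv(d['intrinsics'])@[u,v,1]; T=d['world_from_camera']
    return T[:3,3],T[:3,:3]@np.array([c[0],-c[1],-c[2]])*1.0
def onz(d,u,v,z):
    o,r=ray(d,u,v); return o+r*(z-o[2])/r[2]
def proj(d,p):
    T=np.linalg.inv(d['world_from_camera']); q=T[:3,:3]@np.array(p)+T[:3,3]
    k=d['intrinsics']@[q[0],-q[1],-q[2]]; return k[:2]/k[2]
E
python3 - <<'E'
from h import *
for n in ['scene','side','wrist']:
    d=snap(n,n+'0'); print(n,d.keys(),d['world_from_camera'].round(3).tolist())
print(env.observe())
E
```

```text
pics
scene dict_keys(['image', 'intrinsics', 'world_from_camera']) [[-0.35, -0.572, 0.742, 1.569], [0.937, -0.208, 0.281, 0.356], [-0.006, 0.793, 0.609, 0.872], [0.0, 0.0, 0.0, 1.0]]
side dict_keys(['image', 'intrinsics', 'world_from_camera']) [[-0.942, 0.204, -0.266, 0.231], [-0.335, -0.619, 0.71, 1.098], [-0.02, 0.758, 0.652, 1.094], [0.0, 0.0, 0.0, 1.0]]
wrist dict_keys(['image', 'intrinsics', 'world_from_camera']) [[0.393, 0.87, 0.299, 0.293], [-0.92, 0.372, 0.126, -0.472], [-0.001, -0.324, 0.946, 0.374], [0.0, 0.0, 0.0, 1.0]]
{'time_s': 0.15, 'q': array([-7.91997670e+01,  2.18349494e+01,  7.43712192e+01, -4.07596079e-04,
        8.38573362e+01, -1.23337618e+01]), 'qvel': array([-0.04478812, -0.06574143, -0.17427544, -0.04930964,  0.07792893,
       -0.0506002 ]), 'joint_efforts': array([ 3.51875215e-04, -4.48625708e+01, -2.31343710e+01, -2.43285558e-04,
        3.86770829e-03,  3.70264331e-05]), 'position': array([ 0.21605956, -0.50555836,  0.23084806]), 'tool_rot': array([[ 9.19588278e-01,  3.92883383e-01, -2.14639746e-04],
       [ 3.92883374e-01, -9.19587664e-01,  1.08741008e-03],
       [ 2.29845288e-04, -1.08429795e-03, -9.99999386e-01]]), 'ft_force': array([-0.78504633, -0.0349946 ,  0.48591108]), 'wrist_torque': array([-0.04311098,  0.00653913, -0.01880189]), 'grip_width': 0.08511296167266617}
```

View pics/scene0.png

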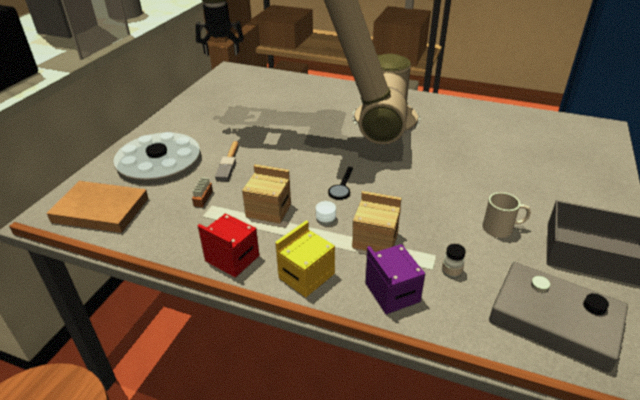

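View pics/side0.png

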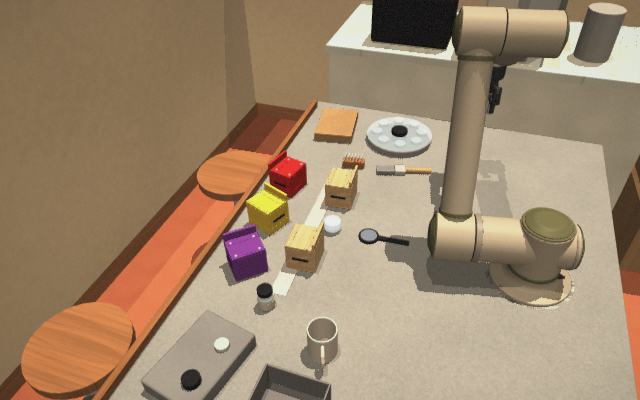

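View pics/wrist0.png

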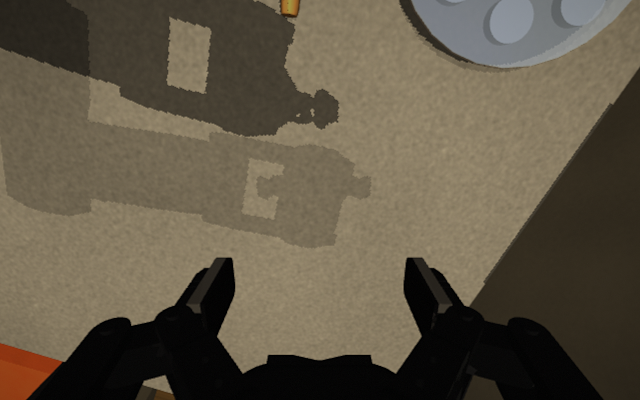

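The scene view shows the plywood crates at (267,193) and (377,222). The look-alikes are red (229,244), yellow (306,259) and purple (394,276), and they stand beyond the band. The band runs from about (205,212) to (435,262). I choose the two plywood-coloured crates and will check them in a close crop.

```bash
python3 - <<'E'
from h import *
a=cv2.imread('pics/scene0.png')[155:275,195:445]; cv2.imwrite('pics/c1.png',cv2.resize(a,None,fx=3.2,fy=3.2,interpolation=cv2.INTER_CUBIC))
b=cv2.imread('pics/side0.png')[145:300,225:415]; cv2.imwrite('pics/c2.png',cv2.resize(b,None,fx=3.8,fy=3.8,interpolation=cv2.INTER_CUBIC))
E
```

```text
(no output)
```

View pics/c1.png

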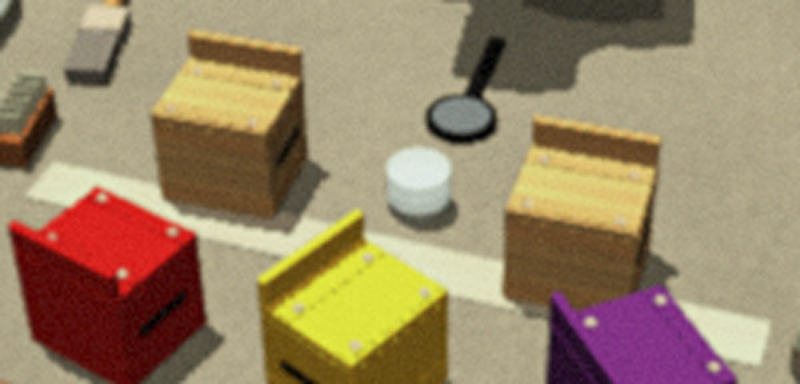

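View pics/c2.png

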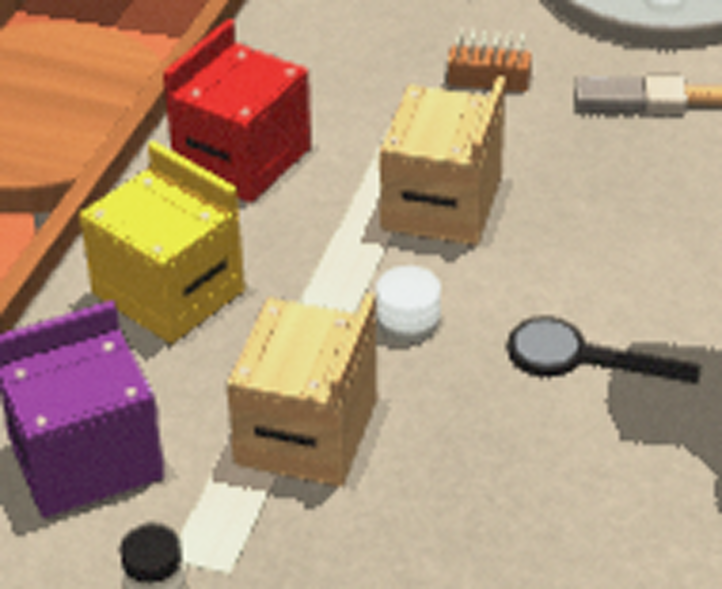

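```bash
python3 - <<'E'
from h import *
s=load('scene0'); t=load('side0')
P=lambda x,y,z:onz(s,195+x/3.2,155+y/3.2,z).round(3)
Q=lambda x,y,z:onz(t,225+x/3.8,145+y/3.8,z).round(3)
print('R lidfar',P(153,115,.092),P(270,130,.092),'liptop',P(190,33,.116),P(300,50,.116),'botfar',P(163,200,0),P(272,215,0))
print('R side: lidfarL',Q(380,180,.092),'botL near/far',Q(475,243,0),Q(382,225,0),'lip',Q(500,80,.116))
print('L lidfar',P(507,210,.092),P(632,228,.092),'liptop',P(534,119,.116),P(658,138,.116),'botfar',P(505,297,0))
print('L side: lidfarL',Q(230,385,.092),'botL near/far',Q(337,485,0),Q(233,467,0),'lip',Q(374,296,.116))
print('band ends scene',P(50,163,0),P(28,192,0),P(770,322,0),P(757,362,0))
print('band side',Q(183,565,0),Q(232,570,0),Q(380,160,0))
print('dishes',P(419,165,.041),Q(408,285,.041),'jar',onz(s,456,250,.07),onz(t,264,290,.07))
print('lens ring',P(461,117,.01),'hdl end',P(497,42,.01),Q(546,345,.01),Q(697,372,.01))
print('brush',Q(577,95,.01),Q(800,100,.01),'slides',Q(447,85,0),Q(528,90,0))
print('purple',P(660,293,.092),P(553,295,.116),P(790,340,0),'yellow lip',P(362,214,.116),P(260,280,.116),'red',P(95,190,.092),P(12,228,.116))
for n in (s,t): print(proj(n,[.35,0,0]))
E
```

```text
R lidfar [ 0.672 -0.204  0.092] [ 0.658 -0.107  0.092] liptop [ 0.587 -0.211  0.116] [ 0.578 -0.115  0.116] botfar [ 0.67  -0.207  0.   ] [ 0.656 -0.112  0.   ]
R side: lidfarL [ 0.646 -0.072  0.092] botL near/far [ 0.575 -0.122  0.   ] [ 0.661 -0.119  0.   ] lip [ 0.581 -0.211  0.116]
L lidfar [0.687 0.1   0.092] [0.674 0.192 0.092] liptop [0.603 0.094 0.116] [0.593 0.19  0.116] botfar [0.683 0.1   0.   ]
L side: lidfarL [0.674 0.195 0.092] botL near/far [0.593 0.187 0.   ] [0.677 0.196 0.   ] lip [0.594 0.092 0.116]
band ends scene [ 0.659 -0.322  0.   ] [ 0.7   -0.319  0.   ] [0.64  0.299 0.   ] [0.685 0.298 0.   ]
band side [0.675 0.299 0.   ] [0.639 0.291 0.   ] [ 0.694 -0.208  0.   ]
dishes [ 0.599 -0.003  0.041] [ 0.599 -0.007  0.041] jar [0.67997079 0.34424051 0.07      ] [0.67507163 0.34604233 0.07      ]
lens ring [ 0.487 -0.004  0.01 ] hdl end [ 0.364 -0.011  0.01 ] [ 0.478 -0.005  0.01 ] [ 0.353 -0.013  0.01 ]
brush [ 0.541 -0.352  0.01 ] [ 0.335 -0.41   0.01 ] slides [ 0.67  -0.342  0.   ] [ 0.592 -0.358  0.   ]
purple [0.735 0.228 0.092] [0.788 0.164 0.116] [0.654 0.317 0.   ] yellow lip [0.754 0.011 0.116] [ 0.843 -0.03   0.116] red [ 0.772 -0.202  0.092] [ 0.854 -0.219  0.116]
[354.97993661 169.12819379]
[408.29465443 248.20269809]
```

{"fn": "apply_moves", "kwargs": {
  "plan": [
    {"tx": 35, "ty": 31, "tz": 0, "rz": -0.03, "jaw": -1},
    {"tx": 70, "ty": 62, "tz": 0, "rz": -0.06, "jaw": -1},
    {"tx": 105, "ty": 93, "tz": 0, "rz": -0.1, "jaw": -1},
    {"tx": 140, "ty": 124, "tz": 0, "rz": -0.14, "jaw": -1},
    {"tx": 175, "ty": 155, "tz": 0, "rz": -0.18, "jaw": -1},
    {"tx": 210, "ty": 186, "tz": 0, "rz": -0.22, "jaw": -1},
    {"tx": 245, "ty": 217, "tz": 0, "rz": -0.26, "jaw": -1},
    {"tx": 280, "ty": 248, "tz": -10, "rz": -0.3, "jaw": -1},
    {"tx": 315, "ty": 279, "tz": -20, "rz": -0.3, "jaw": -1},
    {"tx": 350, "ty": 310, "tz": -30, "rz": -0.3, "jaw": -1},
    {"tx": 383, "ty": 341, "tz": -40, "rz": -0.3, "jaw": -1},
    {"tx": 383, "ty": 341, "tz": -50, "rz": -0.3, "jaw": -1}
  ]
}}

```text
validation failed for argument at $.pl...
```

```bash
python3 - <<'E'
from h import *
for n in ['scene','side','wrist']: snap(n,n+'1')
o=env.observe(); print(o['position'],o['tool_rot'].round(3),o['ft_force'],o['grip_width'],o['time_s'])
a=cv2.imread('pics/scene1.png')[90:290,180:460];b=cv2.imread('pics/side1.png')[90:290,220:500]
cv2.imwrite('pics/d1.png',cv2.resize(np.vstack([a,b]),None,fx=1.45*1,fy=1.45,interpolation=cv2.INTER_CUBIC))
E
```

```text
[ 0.21606473 -0.50566247  0.23110432] [[ 0.92   0.393 -0.   ]
 [ 0.393 -0.92   0.001]
 [ 0.    -0.001 -1.   ]] [-0.42575177  0.19643308 -0.39838871] 0.08521820809833178 0.3
```

View pics/d1.png

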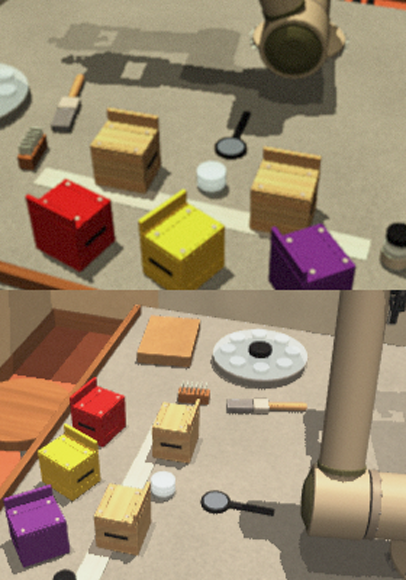

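View pics/wrist1.png

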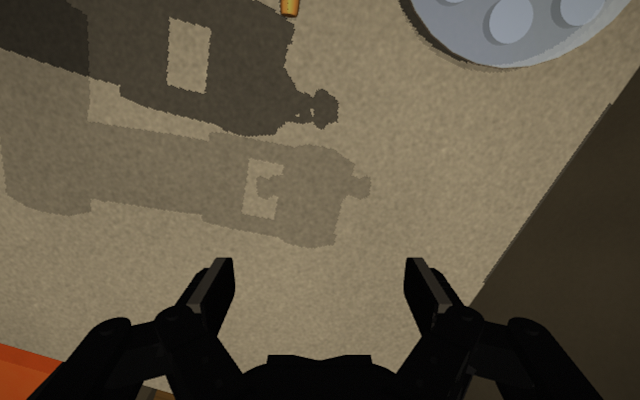

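The call was refused and the arm has not moved. I'll retry with every key in each row.

{"fn": "apply_moves", "kwargs": {
  "plan": [
    {"tx": 35, "ty": 31, "tz": 0, "rx": 0, "ry": 0, "rz": -0.03, "jaw": -1},
    {"tx": 70, "ty": 62, "tz": 0, "rx": 0, "ry": 0, "rz": -0.06, "jaw": -1}
  ]
}}

```text
time_s: 0.5
position: [0.2863, -0.4433, 0.2308]
tool_rot: [[0.943, 0.333, -0.0], [0.333, -0.943, 0.001], [0.0, -0.001, -1.0]]
ft_force: [1.2, -0.4, 0.2]
grip_width: 0.059
```

{"fn": "apply_moves", "kwargs": {
  "plan": [
    {"tx": 35, "ty": 31, "tz": 0, "rx": 0, "ry": 0, "rz": -0.03, "jaw": -1},
    {"tx": 70, "ty": 62, "tz": 0, "rx": 0, "ry": 0, "rz": -0.06, "jaw": -1},
    {"tx": 105, "ty": 93, "tz": 0, "rx": 0, "ry": 0, "rz": -0.09, "jaw": -1},
    {"tx": 140, "ty": 124, "tz": 0, "rx": 0, "ry": 0, "rz": -0.12, "jaw": -1},
    {"tx": 175, "ty": 155, "tz": 0, "rx": 0, "ry": 0, "rz": -0.15, "jaw": -1},
    {"tx": 210, "ty": 186, "tz": -10, "rx": 0, "ry": 0, "rz": -0.18, "jaw": -1},
    {"tx": 245, "ty": 217, "tz": -20, "rx": 0, "ry": 0, "rz": -0.21, "jaw": -1},
    {"tx": 280, "ty": 248, "tz": -30, "rx": 0, "ry": 0, "rz": -0.24, "jaw": -1},
    {"tx": 313, "ty": 278, "tz": -40, "rx": 0, "ry": 0, "rz": -0.24, "jaw": -1},
    {"tx": 313, "ty": 278, "tz": -50, "rx": 0, "ry": 0, "rz": -0.24, "jaw": -1}
  ]
}}

```text
time_s: 1.5
position: [0.602, -0.1614, 0.1797]
tool_rot: [[0.994, 0.105, 0.001], [0.105, -0.994, 0.002], [0.001, -0.002, -1.0]]
ft_force: [-1.1, -0.9, -0.2]
grip_width: 0.0002
```

```bash
python3 - <<'E'
from h import *
for n in ['scene','side','wrist']: snap(n,n+'2')
a=cv2.imread('pics/scene2.png')[90:290,180:460];b=cv2.imread('pics/side2.png')[90:290,220:500]
cv2.imwrite('pics/d2.png',cv2.resize(np.vstack([a,b]),None,fx=1.45*1,fy=1.45,interpolation=cv2.INTER_CUBIC))
E
```

```text
(no output)
```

View pics/d2.png

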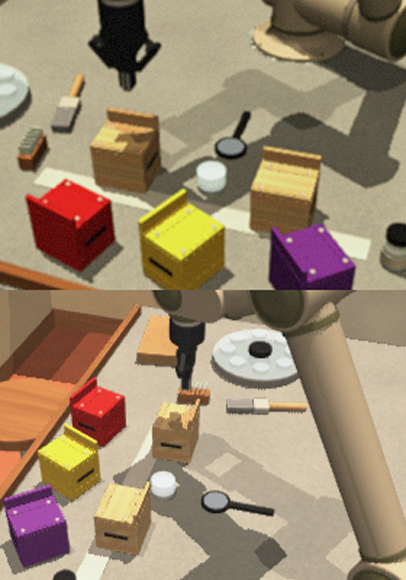

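View pics/wrist2.png

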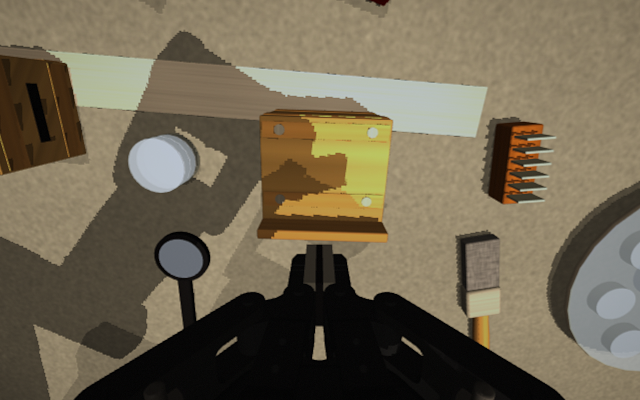

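```bash
python3 - <<'E'
from h import *
w=load('wrist2')
a=w['image'][90:260,240:410];cv2.imwrite('pics/e2.png',cv2.resize(a[:,:,::-1],None,fx=4,fy=3.5,interpolation=cv2.INTER_CUBIC))
P=lambda x,y,z:onz(w,x,y,z).round(3)
print(P(258,240,.116),P(388,241,.116),P(258,233,.116),P(388,234,.116))
print('lid far',P(262,117,.092),P(391,121,.092))
print('tip',proj(w,[.602,-.1614,.1797]),'left crate',P(84,152,.092),P(68,64,.092))
E
```

```text
[ 0.573 -0.119  0.116] [ 0.583 -0.218  0.116] [ 0.579 -0.119  0.116] [ 0.589 -0.217  0.116]
lid far [ 0.663 -0.114  0.092] [ 0.67  -0.21   0.092]
tip [315.19137192 254.22239374] left crate [0.623 0.022 0.092] [0.685 0.023 0.092]
```

View pics/e2.png

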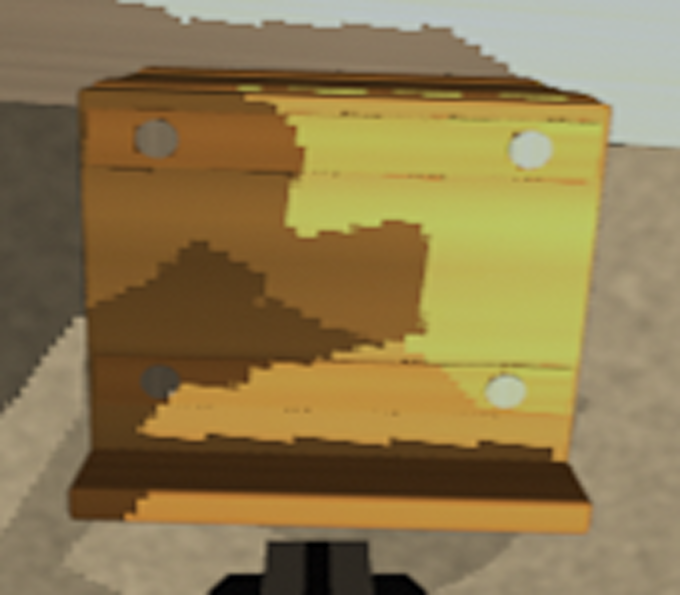

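```bash
cat > arc.py <<'E'
from h import *
def arc(x0,y0,th,phis,clr=4,k=0.5,off=0):
    # absolute TCP and tilt for each tip angle; (x0,y0) near bottom edge middle
    out=[]
    for f in phis:
        psi=k*f; d=f-psi; h=clr+22*np.sin(d)
        u=8+off+11*np.cos(d); w=92+h-11*np.sin(d)
        U=u*np.cos(f)-w*np.sin(f); W=u*np.sin(f)+w*np.cos(f)
        out.append([f,x0*1000+U*np.cos(th),y0*1000+U*np.sin(th),W,psi])
    return np.array(out)
def rows(A,th,psi0=0):
    p=env.observe()['position']*1000
    for f,x,y,z,s in A:
        a=-(s-psi0); print('phi%.2f'%f,'t',np.round([x-p[0],y-p[1],z-p[2]],0).astype(int),'r',round(-a*np.sin(th),3),round(a*np.cos(th),3))
E
python3 - <<'E'
from arc import *
rows(arc(.578,-.168,.1,np.arange(0,1.6,.1)),.1)
E
```

```text
phi0.00 t [ -2  -1 -84] r 0.0 -0.0
phi0.10 t [-12  -2 -82] r 0.005 -0.05
phi0.20 t [-21  -3 -81] r 0.01 -0.1
phi0.30 t [-32  -4 -81] r 0.015 -0.149
phi0.40 t [-42  -5 -82] r 0.02 -0.199
phi0.50 t [-52  -6 -85] r 0.025 -0.249
phi0.60 t [-61  -7 -88] r 0.03 -0.299
phi0.70 t [-71  -8 -92] r 0.035 -0.348
phi0.80 t [-80  -9 -97] r 0.04 -0.398
phi0.90 t [ -88   -9 -103] r 0.045 -0.448
phi1.00 t [ -96  -10 -111] r 0.05 -0.498
phi1.10 t [-103  -11 -119] r 0.055 -0.547
phi1.20 t [-109  -11 -127] r 0.06 -0.597
phi1.30 t [-115  -12 -137] r 0.065 -0.647
phi1.40 t [-119  -12 -146] r 0.07 -0.697
phi1.50 t [-122  -13 -157] r 0.075 -0.746
```

{"fn": "apply_moves", "kwargs": {
  "plan": [
    {"tx": 2, "ty": -4, "tz": -30, "rx": 0, "ry": 0, "rz": 0, "jaw": -1},
    {"tx": 2, "ty": -4, "tz": -60, "rx": 0, "ry": 0, "rz": 0, "jaw": -1},
    {"tx": 2, "ty": -4, "tz": -75, "rx": 0, "ry": 0, "rz": 0, "jaw": -1},
    {"tx": 2, "ty": -4, "tz": -81, "rx": 0, "ry": 0, "rz": 0, "jaw": -1},
    {"tx": 2, "ty": -4, "tz": -82, "rx": 0, "ry": 0, "rz": 0, "jaw": -1}
  ]
}}

```text
time_s: 2.15
position: [0.6004, -0.1704, 0.0985]
tool_rot: [[0.995, 0.099, -0.001], [0.099, -0.995, 0.001], [-0.001, -0.001, -1.0]]
ft_force: [-0.4, 1.0, 0.6]
grip_width: -0.0001
```

```bash
python3 - <<'E'
from arc import *
snap('wrist','wrist3')
rows(arc(.578,-.168,.1,np.arange(0,1.6,.1)),.1)
E
```

```text
phi0.00 t [-4  4 -3] r 0.0 -0.0
phi0.10 t [-14   3  -1] r 0.005 -0.05
phi0.20 t [-23   2   0] r 0.01 -0.1
phi0.30 t [-34   1   0] r 0.015 -0.149
phi0.40 t [-44   0  -1] r 0.02 -0.199
phi0.50 t [-54  -1  -4] r 0.025 -0.249
phi0.60 t [-63  -2  -7] r 0.03 -0.299
phi0.70 t [-73  -3 -11] r 0.035 -0.348
phi0.80 t [-82  -4 -16] r 0.04 -0.398
phi0.90 t [-90  -4 -22] r 0.045 -0.448
phi1.00 t [-98  -5 -30] r 0.05 -0.498
phi1.10 t [-105   -6  -37] r 0.055 -0.547
phi1.20 t [-111   -7  -46] r 0.06 -0.597
phi1.30 t [-117   -7  -55] r 0.065 -0.647
phi1.40 t [-121   -8  -65] r 0.07 -0.697
phi1.50 t [-124   -8  -76] r 0.075 -0.746
```

View pics/wrist3.png

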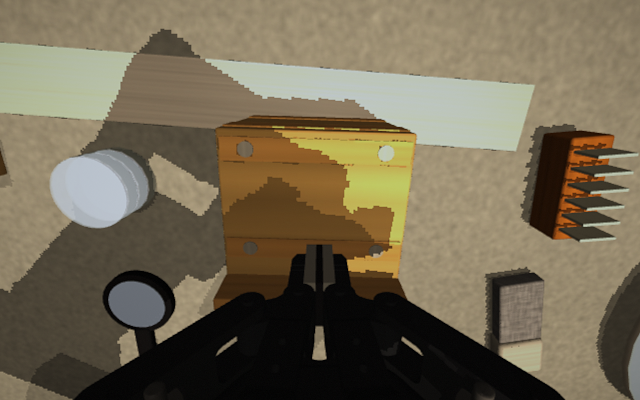

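The fingertips at (320,250) sit behind the lip of the right crate. I pull slowly along the arc.

{"fn": "apply_moves", "kwargs": {
  "plan": [
    {"tx": -6, "ty": -1, "tz": 0, "rx": 0, "ry": 0, "rz": 0, "jaw": -1},
    {"tx": -10, "ty": -1, "tz": 0, "rx": 0.002, "ry": -0.025, "rz": 0, "jaw": -1},
    {"tx": -14, "ty": -1, "tz": 0, "rx": 0.005, "ry": -0.05, "rz": 0, "jaw": -1},
    {"tx": -19, "ty": -2, "tz": 1, "rx": 0.007, "ry": -0.075, "rz": 0, "jaw": -1},
    {"tx": -23, "ty": -2, "tz": 1, "rx": 0.01, "ry": -0.1, "rz": 0, "jaw": -1},
    {"tx": -29, "ty": -2, "tz": 1, "rx": 0.012, "ry": -0.125, "rz": 0, "jaw": -1},
    {"tx": -34, "ty": -3, "tz": 1, "rx": 0.015, "ry": -0.15, "rz": 0, "jaw": -1},
    {"tx": -39, "ty": -3, "tz": 0, "rx": 0.017, "ry": -0.175, "rz": 0, "jaw": -1},
    {"tx": -44, "ty": -3, "tz": 0, "rx": 0.02, "ry": -0.2, "rz": 0, "jaw": -1}
  ]
}}

```text
time_s: 3.1
position: [0.5568, -0.1738, 0.1004]
tool_rot: [[0.974, 0.099, 0.202], [0.097, -0.995, 0.019], [0.202, 0.001, -0.979]]
ft_force: [0.4, 1.0, -0.5]
grip_width: -0.0
```

```bash
python3 - <<'E'
from arc import *
for n in ['scene','side']: snap(n,n+'4')
a=cv2.imread('pics/scene4.png')[90:290,180:460];b=cv2.imread('pics/side4.png')[90:290,220:500]
cv2.imwrite('pics/d4.png',cv2.resize(np.hstack([a,b]),None,fx=1.42,fy=1.42,interpolation=cv2.INTER_CUBIC))
rows(arc(.578,-.172,.1,np.arange(.4,1.6,.1)),.1,.2)
E
```

```text
phi0.40 t [ 1  0 -2] r 0.0 -0.0
phi0.50 t [-9 -1 -5] r 0.005 -0.05
phi0.60 t [-19  -2  -8] r 0.01 -0.1
phi0.70 t [-28  -3 -12] r 0.015 -0.149
phi0.80 t [-37  -4 -17] r 0.02 -0.199
phi0.90 t [-46  -5 -24] r 0.025 -0.249
phi1.00 t [-53  -6 -31] r 0.03 -0.299
phi1.10 t [-61  -7 -39] r 0.035 -0.348
phi1.20 t [-67  -7 -47] r 0.04 -0.398
phi1.30 t [-72  -8 -57] r 0.045 -0.448
phi1.40 t [-76  -8 -67] r 0.05 -0.498
phi1.50 t [-80  -9 -77] r 0.055 -0.547
phi1.60 t [-82  -9 -88] r 0.06 -0.597
```

View pics/d4.png

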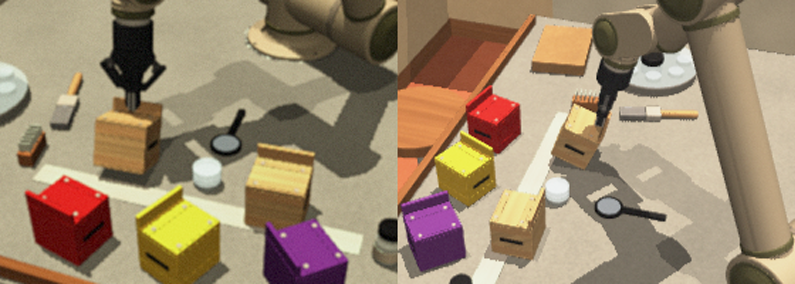

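The crate is tipping as planned, at about 0.4 rad. I continue.

{"fn": "apply_moves", "kwargs": {
  "plan": [
    {"tx": -5, "ty": -1, "tz": -1, "rx": 0.002, "ry": -0.025, "rz": 0, "jaw": -1},
    {"tx": -9, "ty": -1, "tz": -3, "rx": 0.005, "ry": -0.05, "rz": 0, "jaw": -1},
    {"tx": -14, "ty": -1, "tz": -5, "rx": 0.007, "ry": -0.075, "rz": 0, "jaw": -1},
    {"tx": -19, "ty": -2, "tz": -7, "rx": 0.01, "ry": -0.1, "rz": 0, "jaw": -1},
    {"tx": -24, "ty": -2, "tz": -9, "rx": 0.012, "ry": -0.125, "rz": 0, "jaw": -1},
    {"tx": -28, "ty": -3, "tz": -11, "rx": 0.015, "ry": -0.15, "rz": 0, "jaw": -1},
    {"tx": -33, "ty": -3, "tz": -14, "rx": 0.017, "ry": -0.175, "rz": 0, "jaw": -1},
    {"tx": -37, "ty": -4, "tz": -17, "rx": 0.02, "ry": -0.2, "rz": 0, "jaw": -1},
    {"tx": -42, "ty": -4, "tz": -20, "rx": 0.022, "ry": -0.225, "rz": 0, "jaw": -1},
    {"tx": -46, "ty": -5, "tz": -24, "rx": 0.025, "ry": -0.25, "rz": 0, "jaw": -1},
    {"tx": -50, "ty": -5, "tz": -27, "rx": 0.027, "ry": -0.275, "rz": 0, "jaw": -1},
    {"tx": -53, "ty": -6, "tz": -31, "rx": 0.03, "ry": -0.3, "rz": 0, "jaw": -1}
  ]
}}

```text
time_s: 4.4
position: [0.5032, -0.1798, 0.0699]
tool_rot: [[0.871, 0.099, 0.482], [0.087, -0.995, 0.047], [0.484, 0.001, -0.875]]
ft_force: [-2.9, 0.5, 2.9]
grip_width: 0.0
```

```bash
python3 - <<'E'
from arc import *
for n in ['scene','side']: snap(n,n+'5')
a=cv2.imread('pics/scene5.png')[90:290,180:460];b=cv2.imread('pics/side5.png')[90:290,220:500]
cv2.imwrite('pics/d5.png',cv2.resize(np.hstack([a,b]),None,fx=1.42,fy=1.42,interpolation=cv2.INTER_CUBIC))
rows(arc(.578,-.172,.1,np.arange(.9,1.6,.1)),.1,.5)
E
```

```text
phi0.90 t [8 1 7] r -0.005 0.05
phi1.00 t [0 0 0] r 0.0 -0.0
phi1.10 t [-7  0 -8] r 0.005 -0.05
phi1.20 t [-13  -1 -16] r 0.01 -0.1
phi1.30 t [-19  -2 -26] r 0.015 -0.149
phi1.40 t [-23  -2 -36] r 0.02 -0.199
phi1.50 t [-26  -2 -46] r 0.025 -0.249
```

View pics/d5.png

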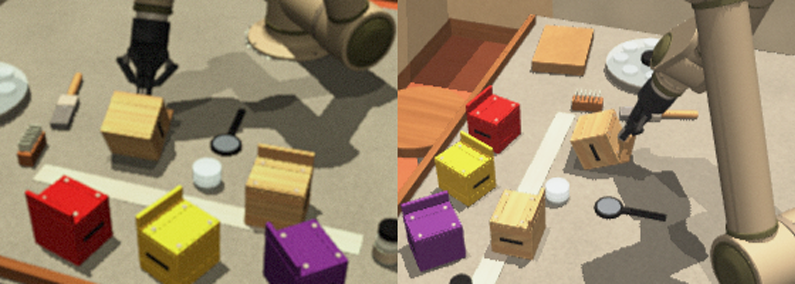

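The crate is past balance and its lid now rests on the finger (about 4 N). I ease it down.

{"fn": "apply_moves", "kwargs": {
  "plan": [
    {"tx": -4, "ty": 0, "tz": -4, "rx": 0.002, "ry": -0.025, "rz": 0, "jaw": -1},
    {"tx": -7, "ty": 0, "tz": -8, "rx": 0.005, "ry": -0.05, "rz": 0, "jaw": -1},
    {"tx": -10, "ty": -1, "tz": -12, "rx": 0.007, "ry": -0.075, "rz": 0, "jaw": -1},
    {"tx": -13, "ty": -1, "tz": -16, "rx": 0.01, "ry": -0.1, "rz": 0, "jaw": -1},
    {"tx": -16, "ty": -1, "tz": -21, "rx": 0.01, "ry": -0.1, "rz": 0, "jaw": -1},
    {"tx": -20, "ty": -2, "tz": -25, "rx": 0.01, "ry": -0.1, "rz": 0, "jaw": -1},
    {"tx": -24, "ty": -2, "tz": -30, "rx": 0.01, "ry": -0.1, "rz": 0, "jaw": -1},
    {"tx": -28, "ty": -2, "tz": -34, "rx": 0.01, "ry": -0.1, "rz": 0, "jaw": -1},
    {"tx": -32, "ty": -2, "tz": -37, "rx": 0.01, "ry": -0.1, "rz": 0, "jaw": -1},
    {"tx": -36, "ty": -2, "tz": -37, "rx": 0.01, "ry": -0.1, "rz": 0, "jaw": -1}
  ]
}}

```text
time_s: 5.5
position: [0.4671, -0.1821, 0.0326]
tool_rot: [[0.819, 0.099, 0.566], [0.081, -0.995, 0.057], [0.569, -0.0, -0.823]]
ft_force: [1.0, 0.1, 0.2]
grip_width: 0.0001
```

```bash
python3 - <<'E'
from arc import *
for n in ['scene','side']: snap(n,n+'6')
a=cv2.imread('pics/scene6.png')[90:290,180:460];b=cv2.imread('pics/side6.png')[90:290,220:500]
cv2.imwrite('pics/d6.png',cv2.resize(np.vstack([a,b]),None,fx=1.45,fy=1.45,interpolation=cv2.INTER_CUBIC))
E
```

```text
(no output)
```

View pics/d6.png

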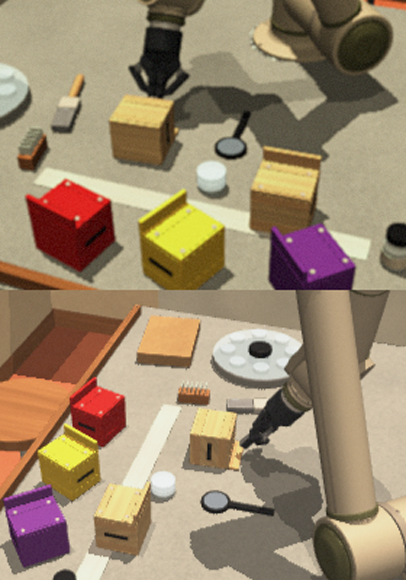

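```bash
python3 - <<'E'
from h import *
a=cv2.imread('pics/scene6.png')[140:215,240:320];cv2.imwrite('pics/e6.png',cv2.resize(a,None,fx=7,fy=7,interpolation=cv2.INTER_CUBIC))
E
```

```text
(no output)
```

View pics/e6.png

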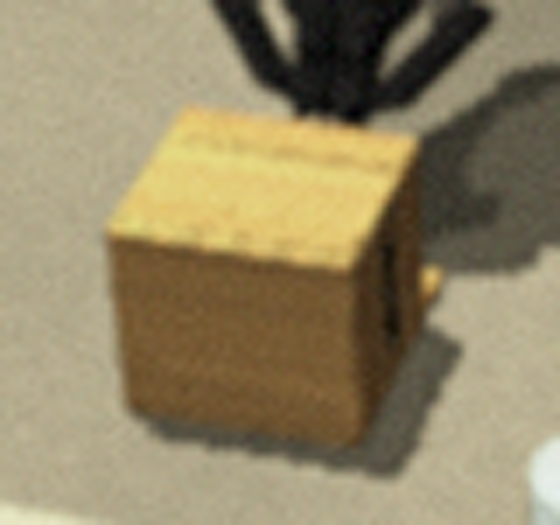

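The far face of the tipped right crate, around scene pixel (273,188), is bare, so it is the plain crate. Next I raise and move over the left crate.

{"fn": "apply_moves", "kwargs": {
  "plan": [
    {"tx": -15, "ty": 0, "tz": 20, "rx": 0, "ry": 0, "rz": 0, "jaw": -1},
    {"tx": -15, "ty": 0, "tz": 65, "rx": -0.01, "ry": 0.1, "rz": 0, "jaw": -1},
    {"tx": -15, "ty": 5, "tz": 110, "rx": -0.02, "ry": 0.2, "rz": 0, "jaw": -1},
    {"tx": -5, "ty": 30, "tz": 145, "rx": -0.03, "ry": 0.3, "rz": 0, "jaw": -1},
    {"tx": 10, "ty": 65, "tz": 165, "rx": -0.04, "ry": 0.4, "rz": 0, "jaw": -1},
    {"tx": 30, "ty": 105, "tz": 170, "rx": -0.05, "ry": 0.5, "rz": 0, "jaw": -1},
    {"tx": 50, "ty": 145, "tz": 170, "rx": -0.06, "ry": 0.6, "rz": 0, "jaw": -1},
    {"tx": 70, "ty": 185, "tz": 170, "rx": -0.06, "ry": 0.6, "rz": 0, "jaw": -1},
    {"tx": 90, "ty": 225, "tz": 170, "rx": -0.06, "ry": 0.6, "rz": 0, "jaw": -1},
    {"tx": 110, "ty": 265, "tz": 165, "rx": -0.06, "ry": 0.6, "rz": 0, "jaw": -1},
    {"tx": 130, "ty": 300, "tz": 155, "rx": -0.06, "ry": 0.6, "rz": 0, "jaw": -1},
    {"tx": 147, "ty": 325, "tz": 147, "rx": -0.06, "ry": 0.6, "rz": 0, "jaw": -1}
  ]
}}

```text
time_s: 6.8
position: [0.6019, 0.1235, 0.1846]
tool_rot: [[0.995, 0.098, 0.004], [0.098, -0.995, -0.001], [0.004, 0.001, -1.0]]
ft_force: [0.9, -1.0, 1.0]
grip_width: -0.0001
```

{"fn": "apply_moves", "kwargs": {
  "plan": [
    {"tx": 0, "ty": 0, "tz": 0, "rx": 0, "ry": 0, "rz": 0, "jaw": -1}
  ]
}}

```text
time_s: 6.9
position: [0.6029, 0.128, 0.1833]
tool_rot: [[0.995, 0.102, 0.003], [0.102, -0.995, -0.001], [0.003, 0.001, -1.0]]
ft_force: [-1.7, -0.5, -0.5]
grip_width: -0.0
```

```bash
python3 - <<'E'
from h import *
w=snap('wrist','wrist7'); print(env.observe()['position'],env.observe()['tool_rot'].round(3))
E
```

```text
[0.60233559 0.12606283 0.18412178] [[ 0.995  0.101  0.004]
 [ 0.101 -0.995 -0.002]
 [ 0.003  0.002 -1.   ]]
```

View pics/wrist7.png

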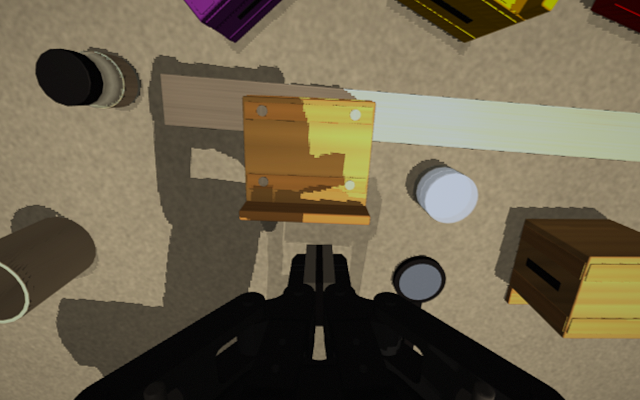

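```bash
python3 - <<'E'
from h import *
w=load('wrist7'); 
a=w['image'][80:250,220:400];cv2.imwrite('pics/e7.png',cv2.resize(a[:,:,::-1],None,fx=4,fy=3.5,interpolation=cv2.INTER_CUBIC))
P=lambda x,y,z:onz(w,x,y,z).round(3)
print(P(239,220,.116),P(369,223,.116),'inner',P(239,213,.116),P(369,216,.116))
print('lid far',P(243,97,.092),P(375,100,.092),'lid near',P(245,203,.092),P(367,206,.092))
print('band near/far edges',P(163,123,0),P(640,161,0),P(163,74,0),P(640,113,0))
E
```

```text
[0.591 0.189 0.116] [0.599 0.09  0.116] inner [0.597 0.189 0.116] [0.604 0.09  0.116]
lid far [0.68  0.193 0.092] [0.688 0.095 0.092] lid near [0.596 0.19  0.092] [0.604 0.088 0.092]
band near/far edges [0.643 0.299 0.   ] [ 0.655 -0.224  0.   ] [0.692 0.296 0.   ] [ 0.704 -0.201  0.   ]
```

View pics/e7.png

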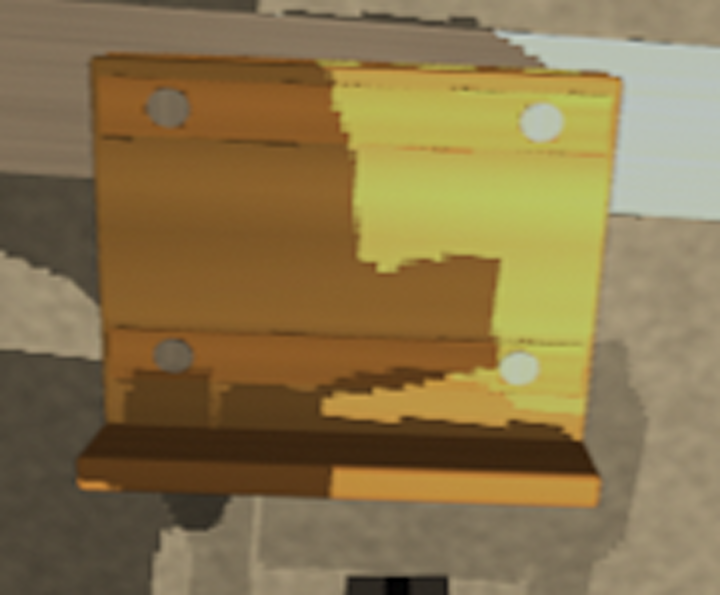

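{"fn": "apply_moves", "kwargs": {
  "plan": [
    {"tx": 10, "ty": 12, "tz": -10, "rx": 0, "ry": 0, "rz": -0.02, "jaw": -1},
    {"tx": 15, "ty": 15, "tz": -20, "rx": 0, "ry": 0, "rz": -0.02, "jaw": -1},
    {"tx": 15, "ty": 15, "tz": -50, "rx": 0, "ry": 0, "rz": -0.02, "jaw": -1},
    {"tx": 15, "ty": 15, "tz": -75, "rx": 0, "ry": 0, "rz": -0.02, "jaw": -1},
    {"tx": 15, "ty": 15, "tz": -84, "rx": 0, "ry": 0, "rz": -0.02, "jaw": -1},
    {"tx": 15, "ty": 15, "tz": -85, "rx": 0, "ry": 0, "rz": -0.02, "jaw": -1}
  ]
}}

```text
time_s: 7.55
position: [0.6169, 0.1401, 0.0984]
tool_rot: [[0.997, 0.08, 0.002], [0.08, -0.997, -0.002], [0.001, 0.003, -1.0]]
ft_force: [0.9, 0.1, -0.1]
grip_width: 0.0003
```

```bash
python3 - <<'E'
from arc import *
w=snap('wrist','wrist8')
cv2.imwrite('pics/e8.png',w['image'][80:330,150:450,::-1])
p=env.observe()['position'];print(p)
rows(arc(.595,p[1]-.002,.08,np.arange(0,1.6,.1)),.08)
E
```

```text
[0.61746758 0.1403603  0.09948713]
phi0.00 t [-4  0 -3] r 0.0 -0.0
phi0.10 t [-13  -1  -2] r 0.004 -0.05
phi0.20 t [-23  -2  -1] r 0.008 -0.1
phi0.30 t [-33  -3  -1] r 0.012 -0.15
phi0.40 t [-43  -4  -2] r 0.016 -0.199
phi0.50 t [-53  -4  -4] r 0.02 -0.249
phi0.60 t [-63  -5  -7] r 0.024 -0.299
phi0.70 t [-73  -6 -11] r 0.028 -0.349
phi0.80 t [-82  -7 -17] r 0.032 -0.399
phi0.90 t [-90  -7 -23] r 0.036 -0.449
phi1.00 t [-98  -8 -30] r 0.04 -0.498
phi1.10 t [-105   -9  -38] r 0.044 -0.548
phi1.20 t [-111   -9  -47] r 0.048 -0.598
phi1.30 t [-117  -10  -56] r 0.052 -0.648
phi1.40 t [-121  -10  -66] r 0.056 -0.698
phi1.50 t [-124  -10  -76] r 0.06 -0.748
```

View pics/e8.png

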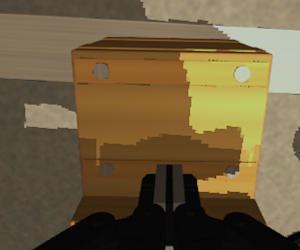

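The fingertips, at crop pixel (168,170), are behind the left crate's lip. I use the same arc.

{"fn": "apply_moves", "kwargs": {
  "plan": [
    {"tx": -6, "ty": 0, "tz": 0, "rx": 0, "ry": 0, "rz": 0, "jaw": -1},
    {"tx": -10, "ty": -1, "tz": 0, "rx": 0.002, "ry": -0.025, "rz": 0, "jaw": -1},
    {"tx": -14, "ty": -1, "tz": 0, "rx": 0.004, "ry": -0.05, "rz": 0, "jaw": -1},
    {"tx": -19, "ty": -1, "tz": 1, "rx": 0.006, "ry": -0.075, "rz": 0, "jaw": -1},
    {"tx": -23, "ty": -2, "tz": 1, "rx": 0.008, "ry": -0.1, "rz": 0, "jaw": -1},
    {"tx": -29, "ty": -2, "tz": 1, "rx": 0.01, "ry": -0.125, "rz": 0, "jaw": -1},
    {"tx": -34, "ty": -2, "tz": 1, "rx": 0.012, "ry": -0.15, "rz": 0, "jaw": -1},
    {"tx": -39, "ty": -3, "tz": 0, "rx": 0.014, "ry": -0.175, "rz": 0, "jaw": -1},
    {"tx": -44, "ty": -4, "tz": 0, "rx": 0.016, "ry": -0.2, "rz": 0, "jaw": -1}
  ]
}}

```text
time_s: 8.5
position: [0.5737, 0.1363, 0.1011]
tool_rot: [[0.975, 0.08, 0.206], [0.079, -0.997, 0.014], [0.207, 0.003, -0.978]]
ft_force: [1.3, -0.6, -0.3]
grip_width: -0.0
```

{"fn": "apply_moves", "kwargs": {
  "plan": [
    {"tx": -5, "ty": 0, "tz": -1, "rx": 0.002, "ry": -0.025, "rz": 0, "jaw": -1},
    {"tx": -9, "ty": -1, "tz": -3, "rx": 0.004, "ry": -0.05, "rz": 0, "jaw": -1},
    {"tx": -14, "ty": -1, "tz": -5, "rx": 0.006, "ry": -0.075, "rz": 0, "jaw": -1},
    {"tx": -19, "ty": -1, "tz": -7, "rx": 0.008, "ry": -0.1, "rz": 0, "jaw": -1},
    {"tx": -24, "ty": -2, "tz": -9, "rx": 0.01, "ry": -0.125, "rz": 0, "jaw": -1},
    {"tx": -28, "ty": -2, "tz": -11, "rx": 0.012, "ry": -0.15, "rz": 0, "jaw": -1},
    {"tx": -33, "ty": -2, "tz": -14, "rx": 0.014, "ry": -0.175, "rz": 0, "jaw": -1},
    {"tx": -37, "ty": -3, "tz": -17, "rx": 0.016, "ry": -0.2, "rz": 0, "jaw": -1},
    {"tx": -42, "ty": -3, "tz": -20, "rx": 0.018, "ry": -0.225, "rz": 0, "jaw": -1},
    {"tx": -46, "ty": -4, "tz": -24, "rx": 0.02, "ry": -0.25, "rz": 0, "jaw": -1},
    {"tx": -50, "ty": -4, "tz": -27, "rx": 0.022, "ry": -0.275, "rz": 0, "jaw": -1},
    {"tx": -53, "ty": -4, "tz": -31, "rx": 0.024, "ry": -0.3, "rz": 0, "jaw": -1}
  ]
}}

```text
time_s: 9.7
position: [0.5203, 0.1322, 0.0714]
tool_rot: [[0.869, 0.079, 0.489], [0.071, -0.997, 0.036], [0.49, 0.003, -0.872]]
ft_force: [-3.7, -0.5, 2.9]
grip_width: -0.0001
```

```bash
python3 - <<'E'
from arc import *
for n in ['scene','side']: snap(n,n+'9')
a=cv2.imread('pics/scene9.png')[90:290,180:460];b=cv2.imread('pics/side9.png')[90:290,220:500]
cv2.imwrite('pics/d9.png',cv2.resize(np.hstack([a,b]),None,fx=1.42,fy=1.42,interpolation=cv2.INTER_CUBIC))
E
```

```text
(no output)
```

View pics/d9.png

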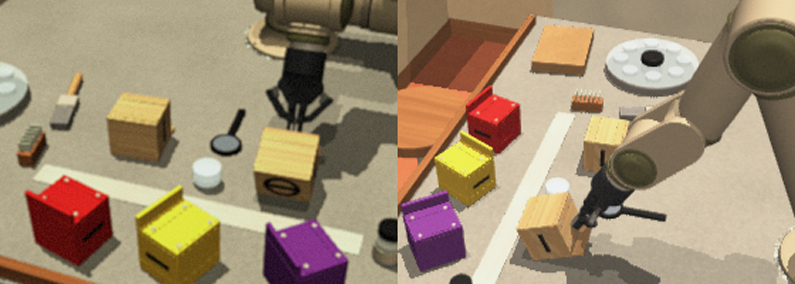

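The ring stamp shows on the left crate at crop pixel (283,187). I ease it down.

{"fn": "apply_moves", "kwargs": {
  "plan": [
    {"tx": -4, "ty": 0, "tz": -4, "rx": 0.002, "ry": -0.025, "rz": 0, "jaw": -1},
    {"tx": -7, "ty": 0, "tz": -8, "rx": 0.004, "ry": -0.05, "rz": 0, "jaw": -1},
    {"tx": -10, "ty": -1, "tz": -12, "rx": 0.006, "ry": -0.075, "rz": 0, "jaw": -1},
    {"tx": -13, "ty": -1, "tz": -16, "rx": 0.008, "ry": -0.1, "rz": 0, "jaw": -1},
    {"tx": -16, "ty": -1, "tz": -21, "rx": 0.008, "ry": -0.1, "rz": 0, "jaw": -1},
    {"tx": -20, "ty": -2, "tz": -25, "rx": 0.008, "ry": -0.1, "rz": 0, "jaw": -1},
    {"tx": -24, "ty": -2, "tz": -30, "rx": 0.008, "ry": -0.1, "rz": 0, "jaw": -1},
    {"tx": -28, "ty": -2, "tz": -34, "rx": 0.008, "ry": -0.1, "rz": 0, "jaw": -1},
    {"tx": -32, "ty": -2, "tz": -37, "rx": 0.008, "ry": -0.1, "rz": 0, "jaw": -1},
    {"tx": -40, "ty": -2, "tz": -37, "rx": 0.008, "ry": -0.1, "rz": 0, "jaw": -1},
    {"tx": -40, "ty": -2, "tz": -37, "rx": 0.008, "ry": -0.1, "rz": 0, "jaw": -1}
  ]
}}

```text
time_s: 10.9
position: [0.4949, 0.1271, 0.0738]
tool_rot: [[0.848, 0.089, 0.523], [0.069, -0.996, 0.058], [0.526, -0.013, -0.851]]
ft_force: [0.6, 0.2, 0.5]
grip_width: 0.0001
```

```bash
python3 - <<'E'
from arc import *
for n in ['scene','side','wrist']: snap(n,n+'10')
a=cv2.imread('pics/scene10.png')[140:260,240:420];b=cv2.imread('pics/side10.png')[170:290,270:450]
cv2.imwrite('pics/d10.png',cv2.resize(np.vstack([a,b]),None,fx=2.5,fy=2.5,interpolation=cv2.INTER_CUBIC))
E
```

```text
(no output)
```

View pics/d10.png

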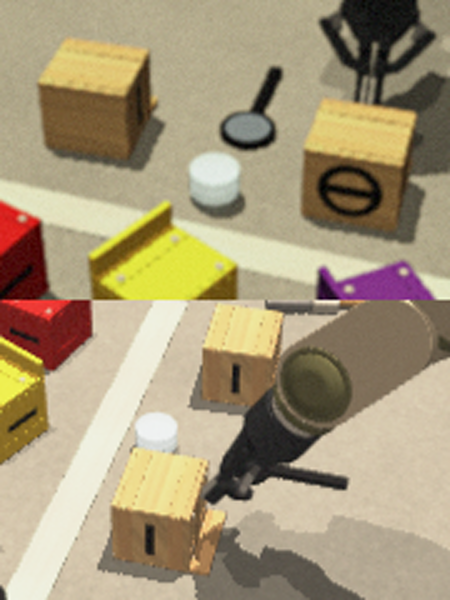

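View pics/wrist10.png

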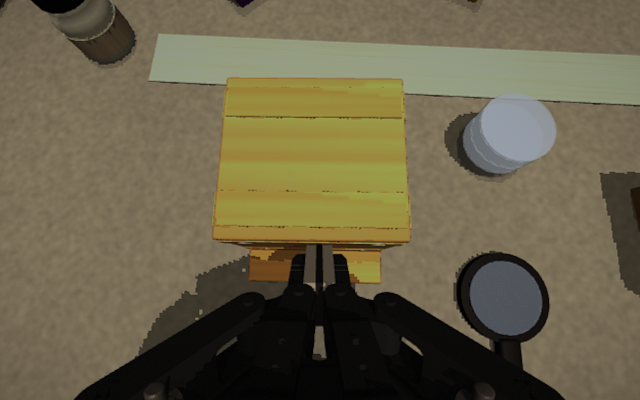

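The crate lies with its stamp facing away, but the arm stopped short of its target at z 0.074. I check the joints.

```bash
python3 - <<'E'
from h import *
o=env.observe(); print(o['q'],o['qvel'],o['position'],o['tool_rot'].round(3),o['joint_efforts'],o['ft_force'])
w=load('wrist10');s=load('scene10')
P=lambda x,y,z:onz(w,x,y,z).round(3)
print('top far',P(228,78,.09),P(403,80,.09),'top near',P(214,240,.09),P(411,241,.09))
S=lambda x,y,z:onz(s,240+x/2.5,140+y/2.5,z).round(3)
print('bot far',S(305,212,0),S(398,228,0),'top far',S(305,148,.09),S(402,168,.09),'ring',S(349,191,.045))
print('plain bot',S(44,145,0),S(122,157,0),'topnear',S(68,40,.09),S(150,55,.09))
print('band',P(150,82,0),P(157,35,0),P(640,104,0),P(640,56,0))
E
```

```text
[ -0.84791797  22.74690162 116.36856752  22.10352359  10.01905232
  63.52266311] [ 0.03484985  0.30507767 -0.16010383 -0.05190925  0.07504749  0.0702837 ] [0.49594314 0.12703166 0.07391638] [[ 0.847  0.089  0.524]
 [ 0.069 -0.996  0.058]
 [ 0.527 -0.013 -0.85 ]] [ 2.13060906e-02 -3.46210814e+01 -1.17213786e+01  1.39292423e-01
 -1.33108567e+00 -1.65581092e-02] [0.38060709 0.1023931  0.30630685]
top far [0.592 0.188 0.09 ] [0.598 0.089 0.09 ] top near [0.5   0.181 0.09 ] [0.508 0.083 0.09 ]
bot far [0.591 0.096 0.   ] [0.582 0.194 0.   ] top far [0.597 0.094 0.09 ] [0.595 0.193 0.09 ] ring [0.595 0.142 0.045]
plain bot [ 0.582 -0.215  0.   ] [ 0.571 -0.124 -0.   ] topnear [ 0.498 -0.218  0.09 ] [ 0.495 -0.118  0.09 ]
band [0.641 0.296 0.   ] [0.691 0.3   0.   ] [ 0.655 -0.139  0.   ] [ 0.704 -0.146  0.   ]
```

Joint 5 is at its lower limit with that tilt. The crate is down anyway, with its stamped face at x≈0.595 and yaw about 0.07. I take most of the tilt out, half-open the fingers for a two-point push, and lower them in front of the lid.

{"fn": "apply_moves", "kwargs": {
  "plan": [
    {"tx": -10, "ty": 2, "tz": 5, "rx": 0, "ry": 0.08, "rz": 0, "jaw": -1},
    {"tx": -20, "ty": 4, "tz": 10, "rx": -0.01, "ry": 0.16, "rz": 0, "jaw": -0.6},
    {"tx": -25, "ty": 6, "tz": 10, "rx": -0.02, "ry": 0.24, "rz": 0, "jaw": -0.3},
    {"tx": -25, "ty": 8, "tz": 5, "rx": -0.03, "ry": 0.3, "rz": 0, "jaw": 0},
    {"tx": -25, "ty": 8, "tz": -10, "rx": -0.03, "ry": 0.3, "rz": 0, "jaw": 0},
    {"tx": -25, "ty": 8, "tz": -25, "rx": -0.03, "ry": 0.3, "rz": 0, "jaw": 0},
    {"tx": -25, "ty": 8, "tz": -36, "rx": -0.03, "ry": 0.3, "rz": 0, "jaw": 0},
    {"tx": -25, "ty": 8, "tz": -41, "rx": -0.03, "ry": 0.3, "rz": 0, "jaw": 0},
    {"tx": -25, "ty": 8, "tz": -41, "rx": -0.03, "ry": 0.3, "rz": 0, "jaw": 0}
  ]
}}

```text
time_s: 11.95
position: [0.471, 0.135, 0.0325]
tool_rot: [[0.965, 0.086, 0.248], [0.081, -0.996, 0.03], [0.25, -0.009, -0.968]]
ft_force: [0.7, 0.6, -0.4]
grip_width: 0.0427
```

```bash
python3 - <<'E'
from arc import *
w=snap('wrist','wrist11'); print(env.observe()['q'])
a=snap('side','side11')['image'][150:320,260:460,::-1]
cv2.imwrite('pics/d11.png',np.vstack([cv2.resize(w['image'][:,:,::-1],None,fx=.75,fy=.75)[:,:480],cv2.resize(a,(353,300))[:, :353] if 0 else cv2.resize(a,(480,290))]))
E
```

```text
[  1.37109994  27.08047592 109.64479678   2.88526682  28.8491633
  84.17226189]
```

View pics/d11.png

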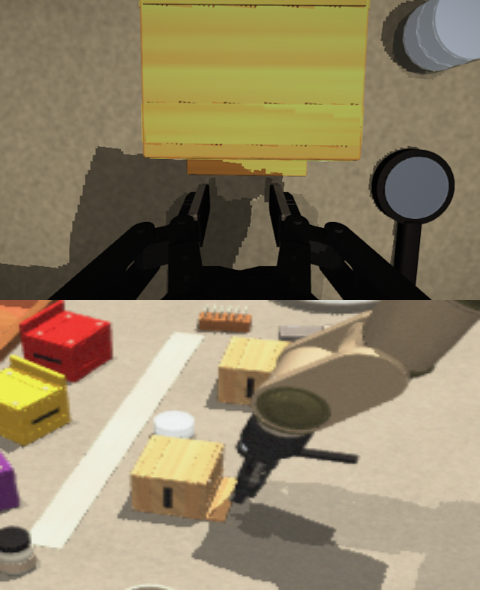

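{"fn": "apply_moves", "kwargs": {
  "plan": [
    {"tx": 7, "ty": 0, "tz": 0, "rx": 0, "ry": 0, "rz": 0, "jaw": 0},
    {"tx": 14, "ty": 0, "tz": 0, "rx": 0, "ry": 0, "rz": 0, "jaw": 0},
    {"tx": 20, "ty": 1, "tz": 0, "rx": 0, "ry": 0, "rz": 0, "jaw": 0},
    {"tx": 26, "ty": 1, "tz": 0, "rx": 0, "ry": 0, "rz": 0, "jaw": 0},
    {"tx": 32, "ty": 1, "tz": 0, "rx": 0, "ry": 0, "rz": 0, "jaw": 0},
    {"tx": 38, "ty": 2, "tz": 0, "rx": 0, "ry": 0, "rz": 0, "jaw": 0},
    {"tx": 44, "ty": 2, "tz": 0, "rx": 0, "ry": 0, "rz": 0, "jaw": 0},
    {"tx": 50, "ty": 3, "tz": 0, "rx": 0, "ry": 0, "rz": 0, "jaw": 0},
    {"tx": 56, "ty": 3, "tz": 0, "rx": 0, "ry": 0, "rz": 0, "jaw": 0},
    {"tx": 62, "ty": 4, "tz": 0, "rx": 0, "ry": 0, "rz": 0, "jaw": 0},
    {"tx": 68, "ty": 4, "tz": 0, "rx": 0, "ry": 0, "rz": 0, "jaw": 0},
    {"tx": 70, "ty": 4, "tz": 0, "rx": 0, "ry": 0, "rz": 0, "jaw": 0}
  ]
}}

```text
time_s: 13.25
position: [0.5421, 0.1391, 0.0333]
tool_rot: [[0.964, 0.086, 0.25], [0.081, -0.996, 0.03], [0.252, -0.009, -0.968]]
ft_force: [-2.5, 0.8, 0.5]
grip_width: 0.0425
```

```bash
cat > v.py <<'E'
from arc import *
k=sys.argv[1]
w=snap('wrist','wrist'+k); print(env.observe()['position'])
s=snap('scene','scene'+k)['image'][150:260,320:460,::-1]
cv2.imwrite('pics/d%s.png'%k,np.vstack([w['image'][:250,:560,::-1],cv2.resize(s,(560,345*560//439//1-140+80),interpolation=cv2.INTER_CUBIC)])); 
E
sed -i 's/(560,345\*560.*80)/(560,340)/; s/150:260,320:460/155:240,320:460/' v.py; python3 v.py 12
```

```text
[0.54208372 0.13904998 0.03328068]
```

View pics/d12.png

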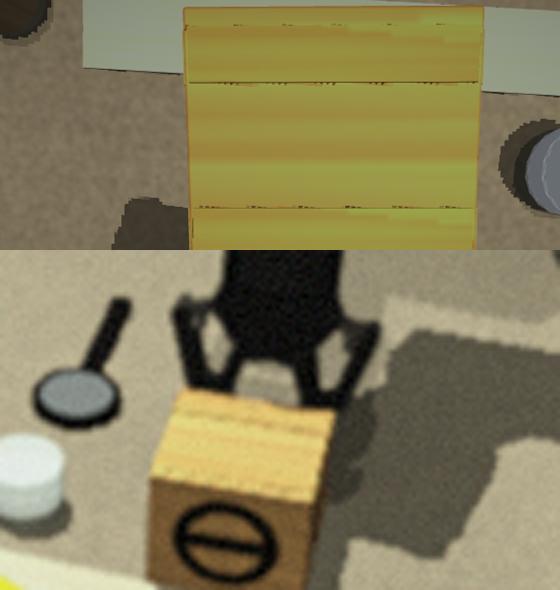

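```bash
cat > m.py <<'E'
from h import *
def line_x(p,c=(0.6725,0.0),th=-0.026):  # band centre line crossing y=0, +x dir
    return (p[0]-(c[0]+np.tan(th)*p[1]))*np.cos(th)
E
python3 - <<'E'
from m import *
w=load('wrist12');s=load('scene12')
a=onz(w,184,7,.09);b=onz(w,484,7,.09);r=onz(s,320+225/4,155+(542-250)/4,.045)
print(a,b,(a+b)/2,r,line_x((a+b)/2),line_x(r))
print('band near',onz(w,83,67,0),onz(w,560,96,0))
cv2.imwrite('pics/f12.png',cv2.resize(s['image'][190:270,300:450,::-1],None,fx=5,fy=5,interpolation=cv2.INTER_CUBIC))
E
```

```text
[0.63890455 0.19234104 0.09      ] [0.64686978 0.09392179 0.09      ] [0.64288717 0.14313141 0.09      ] [0.6409267  0.14598943 0.045     ] -0.02588182852242162 -0.027767326424797324
band near [0.64250009 0.29814514 0.        ] [ 0.64965856 -0.00224265  0.        ]
```

View pics/f12.png

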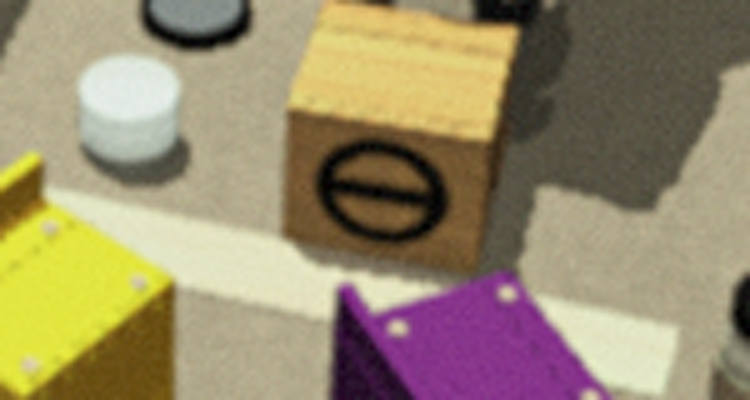

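The stamped face is at x≈0.642, about 27 mm short of the band's centre. I push 27 mm more and back off.

{"fn": "apply_moves", "kwargs": {
  "plan": [
    {"tx": 5, "ty": 0, "tz": 0, "rx": 0, "ry": 0, "rz": 0, "jaw": 0},
    {"tx": 10, "ty": 1, "tz": 0, "rx": 0, "ry": 0, "rz": 0, "jaw": 0},
    {"tx": 15, "ty": 1, "tz": 0, "rx": 0, "ry": 0, "rz": 0, "jaw": 0},
    {"tx": 20, "ty": 1, "tz": 0, "rx": 0, "ry": 0, "rz": 0, "jaw": 0},
    {"tx": 24, "ty": 2, "tz": 0, "rx": 0, "ry": 0, "rz": 0, "jaw": 0},
    {"tx": 27, "ty": 2, "tz": 0, "rx": 0, "ry": 0, "rz": 0, "jaw": 0},
    {"tx": 27, "ty": 2, "tz": 0, "rx": 0, "ry": 0, "rz": 0, "jaw": 0},
    {"tx": 15, "ty": 2, "tz": 0, "rx": 0, "ry": 0, "rz": 0, "jaw": 0},
    {"tx": -5, "ty": 0, "tz": 5, "rx": 0, "ry": 0, "rz": 0, "jaw": 0},
    {"tx": -30, "ty": 0, "tz": 30, "rx": 0, "ry": 0, "rz": 0, "jaw": 0},
    {"tx": -55, "ty": 0, "tz": 65, "rx": 0, "ry": 0, "rz": 0, "jaw": 0},
    {"tx": -75, "ty": 0, "tz": 105, "rx": 0, "ry": 0, "rz": 0, "jaw": 0}
  ]
}}

```text
time_s: 14.55
position: [0.4655, 0.139, 0.139]
tool_rot: [[0.965, 0.085, 0.249], [0.08, -0.996, 0.03], [0.251, -0.009, -0.968]]
ft_force: [0.7, -0.1, 0.5]
grip_width: 0.0428
```

{"fn": "apply_moves", "kwargs": {
  "plan": [
    {"tx": -10, "ty": 0, "tz": 15, "rx": 0, "ry": 0, "rz": 0, "jaw": 0},
    {"tx": -10, "ty": 0, "tz": 15, "rx": 0, "ry": 0, "rz": 0, "jaw": 0}
  ]
}}

```text
time_s: 14.75
position: [0.4557, 0.1392, 0.1566]
tool_rot: [[0.963, 0.086, 0.255], [0.081, -0.996, 0.031], [0.257, -0.009, -0.966]]
ft_force: [1.0, -0.4, -0.7]
grip_width: 0.0426
```

```bash
python3 - <<'E'
from m import *
w=snap('wrist','wrist13');s=snap('scene','scene13')
cv2.imwrite('pics/f13.png',cv2.resize(s['image'][130:280,190:470,::-1],None,fx=2.8,fy=2.8,interpolation=cv2.INTER_CUBIC))
E
```

```text
(no output)
```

View pics/f13.png

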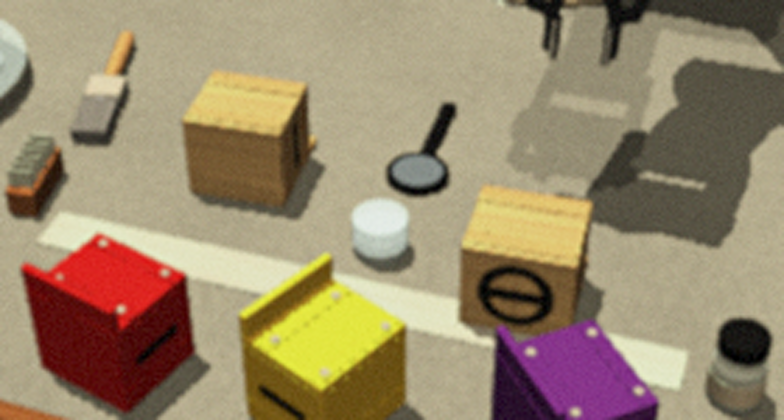

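View pics/wrist13.png

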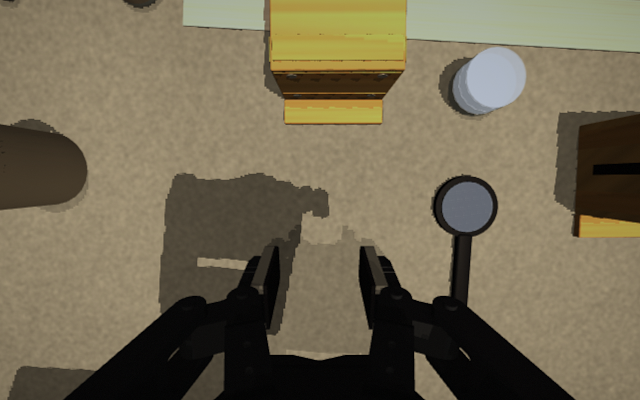

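```bash
python3 - <<'E'
from m import *
w=load('wrist13');s=load('scene13')
S=lambda x,y,z:onz(s,190+x/2.8,130+y/2.8,z)
r=S(515,295,.045);print('ring',r,line_x(r))
a=S(462,252,.09);b=S(585,268,.09);print('topfar',(a+b)/2,line_x((a+b)/2))
a=onz(w,271,71,.09);b=onz(w,406,72,.09);print('lid top',a,b,'+92 ->',line_x((a+b)/2+[.0915,.007,0]))
a=onz(w,285,124,.0);b=onz(w,382,124,.0);print('lip end z0',a,b,'+116 ->',line_x((a+b)/2+[.1155,.009,0]))
print('plain bottom far',(S(193,190,0)+S(283,203,0))/2,'dishes',S(381,215,.041),'lens',S(417,172,.01))
E
```

```text
ring [0.66916483 0.14803366 0.045     ] 0.0005143977203129017
topfar [0.67297187 0.15360825 0.09      ] 0.00446507159927656
lid top [0.57484302 0.18629513 0.09      ] [0.58237339 0.08708628 0.09      ] +92 -> 0.001344549990294097
lip end z0 [0.551942   0.18517099 0.        ] [0.56047948 0.08440196 0.        ] +116 -> 0.0029490326241570354
plain bottom far [ 5.73760073e-01 -1.65247471e-01  5.55111512e-17] dishes [ 0.60006954 -0.0020154   0.041     ] lens [ 0.48608356 -0.00504284  0.01      ]
```

The stamped face measures within 5 mm of the band's centre line in four checks, and both crates lie flat. The neighbouring things have not moved and the robot is clear, so I hand in.

```bash
python3 -c "
from rig import env
print(env.close_job())"
```

```text
the job is handed in; nothing more can be done
None
```

The job is handed in at about 15 s of the 67 s allowed: both crates lie on their sides, and the stamped one has been pushed onto the band. No verdict was reported.

**What I did:** I tipped the right crate first; its underside is bare, so it is the plain one. I then tipped the left crate, which carries the ring stamp, and pushed it about 75 mm with half-open fingers. The forces read at the end of each move stayed under about 5 N.

**Last checks:**
- **Stamped crate:** four sightings put its face 0.5 to 4.5 mm from the band's centre line, against the 27 mm allowed, and its lid faces the robot.
- **Plain crate:** it lies about where it was tipped, with its far bottom edge at x ≈ 0.574.
- **Other things:** the dishes and lens measured within 3 mm of where they stood. The jar, slides and brush looked unmoved in the last picture; the mug was only partly in view and I did not measure it.
- **Robot:** it is clear of everything.

**What went wrong:**
- The first move call was refused before the arm moved, so I sent it again with every number filled in.
- While lowering the stamped crate, joint 5 reached its lower limit. The last part of that descent was not followed by the finger, so the crate settled without full easing, but it lies flat.

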